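# Push the row of blanks home in the jig and latch it

### The arm

A 6-joint arm with a two-finger parallel gripper is mounted at the origin on the work surface. World frame = base frame: x ahead of the robot, y to its left, z up, the work surface at z = 0. Lengths are in m, angles in rad, forces in N, time in s.
With the tool pointing down it reaches from about 0.3 to 1 m from the base axis. Payload 5.1 kg.
Tool frame: the origin (TCP) lies midway between the tips of the shut fingers; the grasp point (between the pads) lies grip_depth behind it (grip_depth is the distance from the TCP to the grasp point, in m); z points along the fingers, y is the line along which they close (so a half turn about z gives the same grasp; the last joint's range is limited). The gripper opens to 95 mm and grips with 3 to 60 N. Pads are 20 mm wide; open, the fingers measure 119 mm over their backs; the gripper's body (75 mm by 180 mm) begins 59 mm behind the grasp point.
Start: joints at [-1.246, 0.124, 1.65, -0, 1.367, -0.083], TCP at [0.258, -0.597, 0.176] pointing down, gripper open.
Joint ranges: [-2.61, 2.61], [-1.02, 2.33], [0.03, 2.71], [-1.35, 4.49], [0.32, 2.68], [-2.91, 2.91]. Speed limits (rad/s): [2.57, 2.57, 3.14, 3.14, 3.14, 3.14].

### API

Orientations are given as a 3x3 rotation matrix whose columns are the frame's x, y, z axes.
In Python, from rig import goto, move_straight, goto_joints, move_gripper, hold, inverse_kinematics, get_obs, read_camera, MotionError, close_job, grip_depth gives the robot as it stands. The module is installed in compiled form; this text tells all that it offers. Calls block until the motion is done:
- goto(position, orientation): joint-space move of the TCP to a pose.
- move_straight(position, attitude=None, feed=0.15, max_force=None): straight line of the TCP; attitude=None keeps the orientation; feed is the mean speed in m/s. With max_force (N) it stops when the force on the tool has changed by that much, and returns True; else False.
- goto_joints(angles): joint-space move.
- move_gripper(opening, grip_force=None): opening from 0.0 (shut) to 1.0 (fully open); grip_force is the grip in N (None keeps the last); returns when the fingers have stopped.
- hold(seconds).
- inverse_kinematics(position, orientation): joint angles nearest the present ones, or None.
- get_obs(): the state.
- read_camera(name): name is "side" or "top"; returns a dict with "color" (480x640x3 uint8, blue, green, red), "fx", "fy", "cx", "cy" (pixels), "R" (3x3) and "t" (3): a world point X has camera coordinates R X + t. Camera axes: x right, y down, z forward; pixel columns grow to the right and rows downward; lengths in m; the calibration is good to about 2 mm. A picture is of the moment at which its call begins. There is no depth.
A pose or a line that the arm cannot do raises MotionError and nothing moves.
- close_job(): hands the job in; it is judged then, once.
The state is a dict: "time": time; "joints": joint angles; "qvel": joint speeds; "effort": joint torques, N m; "position": TCP position; "orientation": TCP orientation; "ft_force": force on the tool from outside, world axes, zero at the start; "torque": the same for the moment, N m; "grip_width": opening from 0.0 (shut) to 1.0 (fully open); "gripper_force": force on a finger pad.
Only numpy, scipy, OpenCV 4.12 (cv2) and the standard library are available. Lean on these libraries where they do the work, as an engineer would, in place of code of your own. Each camera call takes 0.05 s, during which the arm holds its last target. There are 200 camera calls.

### The job

With a fingertip behind the rear block, push the row of four wooden blocks along the channel of the jig as one train, without letting it come apart, until it sits fully home against the end stop. Then push the latch by its peg until it is fully closed across the channel behind the row, and move clear. Only push: do not lift or tip the blocks, and leave the other things on the bench where they are.

Things in the scene. Friction and masses are not known exactly. Their poses are not given: they have to be found in the camera images.
- jig: fixed white-faced board jig: straight channel 47 mm wide, 350 long, between two wooden fences 14 mm thick. Origin on the bench surface, mid-length, on the channel's centre line; x along the channel to the end stop, y across it, away from the robot, z up. Channel floor 12 mm, fence tops 24 mm above the bench. Baseboard 410 mm long, y from -82 to +60 mm. The end away from the stop (x = -175) is open
- stop_face (a point): middle of the end stop's face that the row must meet (jig x = +175 mm, y = 0), at the height of the channel floor; the stop is a wooden block 75 mm wide, its top 54 mm above the bench; axes as the jig
- block1_c (a point): centre of block 1 of the row, counted from the stop end (front): plain beech block 50 mm long along the channel, 44 mm wide, 40 mm tall (centre 32 mm above the bench, top 52 mm), about 60 g, standing loose on the channel floor, touching its neighbours. The row of four is 200 mm long and starts 50 to 105 mm short of the stop
- block2_c (a point): centre of block 2 of the row, counted from the stop end (middle): plain beech block 50 mm long along the channel, 44 mm wide, 40 mm tall (centre 32 mm above the bench, top 52 mm), about 60 g, standing loose on the channel floor
- block3_c (a point): centre of block 3 of the row, counted from the stop end (middle): plain beech block 50 mm long along the channel, 44 mm wide, 40 mm tall (centre 32 mm above the bench, top 52 mm), about 60 g, standing loose on the channel floor
- block4_c (a point): centre of block 4 of the row, counted from the stop end (rear, the one to push): plain beech block 50 mm long along the channel, 44 mm wide, 40 mm tall (centre 32 mm above the bench, top 52 mm), about 60 g, standing loose on the channel floor
- latch (a joint): angle of the steel latch bar about its upright pivot (rad): 0 = along the fence, pointing to the open end; negative = swung outwards (limit -0.5); 1.57 = closed, square across the channel, at its limit. Starts open (-0.45 to 0.05), stays where left, under 1 N at the peg turns it. To close, the peg swings from outside the near fence through the channel towards the stop
- latch_peg (a point): middle of the upright round wooden peg near the end of the latch bar, 14 mm in diameter, 28 mm tall, standing on the bar from 37 to 65 mm above the bench, 75 mm from the pivot axis. Pushing this peg sideways swings the latch
- latch_pivot (a point): latch pivot axis at fence-top height (24 mm above the bench): jig x = -35 mm, y = -42 mm, on the robot's side of the channel; its bolt head reaches 43 mm above the bench. The bar is 85 mm long from here, 14 mm wide, between 25 and 37 mm above the bench; closed, its front face lies 3 mm behind the rear face (jig x = -25 mm) of a row that is fully home
- spare: bystander, loose: a single beech block like those of the row (50 x 44 x 40 mm) standing on the bench on the far side of the jig; not part of the job. Origin on its underside
- glue: bystander, loose: round white glue bottle, 48 mm across, 120 mm tall, standing on the bench just beyond the stop end of the jig. Origin on its underside
- jar: bystander, loose: round screw jar with a steel cap, 56 mm across, 65 mm tall, standing on the bench on the near side of the jig, towards the stop end. Origin on its underside
- driver: bystander, loose: screwdriver lying on the bench on the near side of the jig, roughly along it. Origin on its underside
- hammer: bystander, loose: hammer lying on the bench on the far side of the jig, roughly along it. Origin on its underside
- tape: bystander, loose: black tape measure, 65 x 60 x 32 mm, lying flat on the bench on the near side of the jig, towards its open end. Origin on its underside
- clamp: bystander, loose: small bar clamp with blue jaw, 160 mm long, 30 mm high, lying on the bench beyond the open end of the jig. Origin on its underside
Mind the look-alikes: they are no part of the job. Leave any purple or turquoise look-alike of the part that bears block1_c alone.

How it is judged:
On the way, in this order (a step that is already met when the one before it is completed fails the run):
1. the whole row is home against the stop (each block within 4 mm of its place) while the latch is still open (below 0.8 rad) (x of block1_c in the frame of jig above 0.146 m and x of block2_c in the frame of jig above 0.096 m and x of block3_c in the frame of jig above 0.046 m and x of block4_c in the frame of jig above -0.004 m and value of joint latch below 0.8 rad), for 0.2 s.
2. the latch is closed across the channel behind the row (value of joint latch above 1.42 rad), for 0.2 s.
At the end, for the whole second after the job is handed in: All four blocks stand on the channel floor at rest, each within 4 mm of its place in a closed row against the stop (block centres 25, 75, 125 and 175 mm from the stop face), and the latch is closed (joint above 1.42 rad) (x of block1_c in the frame of jig above 0.146 m and x of block2_c in the frame of jig above 0.096 m and x of block3_c in the frame of jig above 0.046 m and x of block4_c in the frame of jig above -0.004 m and value of joint latch above 1.42 rad and z of block1_c in the frame of jig between 0.027 and 0.037 m and z of block2_c in the frame of jig between 0.027 and 0.037 m and z of block3_c in the frame of jig between 0.027 and 0.037 m and z of block4_c in the frame of jig between 0.027 and 0.037 m and linear speed of each of block1, block2, block3, block4 below 0.02 m/s); the robot touches nothing.
It fails at once if a block of the row is lifted (10 mm or more off the channel floor) or tipped (over 0.25 rad) (z of any of block1_c, block2_c, block3_c, block4_c in the frame of jig above 0.042 m or angle between any of block1_c, block2_c, block3_c, block4_c's own z axis and vertical above 0.25 rad).
It fails at once if the row comes apart: a gap of more than 10 mm opens between neighbouring blocks (distance between block1_c and block2_c above 0.06 m or distance between block2_c and block3_c above 0.06 m or distance between block3_c and block4_c above 0.06 m).
It fails at once if something else on the bench is moved by more than 15 mm (distance of any of spare, glue, jar, driver, hammer, tape, clamp from where it was at the start of the episode above 0.015 m).
It also fails if it takes over 53 s, if anything falls off the work surface, if the arm or the gripper's body presses on something with over 40 N, if the wrist force passes 120 N, or if a joint passes its speed limit or range.

## Working session

There is one attempt and no reset: what is moved stays moved. The work goes in short steps, each a Python script; the robot and the scene stay as the last script left them, time stands still between calls to the robot, and variables do not carry over. Pictures are saved under pics/ and viewed, at most 10 in all, crops included, and the job is handed in when it is done.

```bash
mkdir -p pics; python3 - <<'E'
from rig import *
import cv2,pickle
for n in("top","side"):
    c=read_camera(n); cv2.imwrite(f"pics/{n}0.png",c["color"]); pickle.dump(c,open(n+"0.pkl","wb"))
    print(n,c["fx"],c["fy"],c["cx"],c["cy"],c["R"],c["t"])
o=get_obs();print(o["time"],o["orientation"],o["grip_width"],grip_depth)
E
```

```text
top 449.880558743622 449.880558743622 320.9454432342073 243.6544924016721 [[-0.01743914 -0.9996442   0.02018269]
 [-0.99662531  0.01576001 -0.08055813]
 [ 0.08021139 -0.02151945 -0.99654556]] [0.02817374 0.57445848 0.81133032]
side 624.6477649986932 624.6477649986932 325.9225855095309 238.04011414830507 [[-0.80287355 -0.59609282 -0.00821   ]
 [-0.3123766   0.43238792 -0.8458496 ]
 [ 0.50775478 -0.67654566 -0.53335828]] [0.49002025 0.20207551 1.05920638]
0.1 [[ 9.18005014e-01  3.96568324e-01 -5.98318177e-04]
 [ 3.96568733e-01 -9.18003165e-01  1.85200387e-03]
 [ 1.85188091e-04 -1.93742312e-03 -9.99998106e-01]] 1.0008905412792832 0.0188
```

View pics/top0.png

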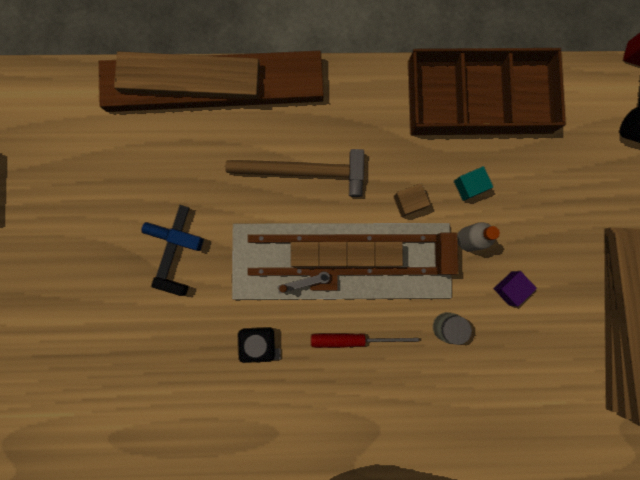

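View pics/side0.png

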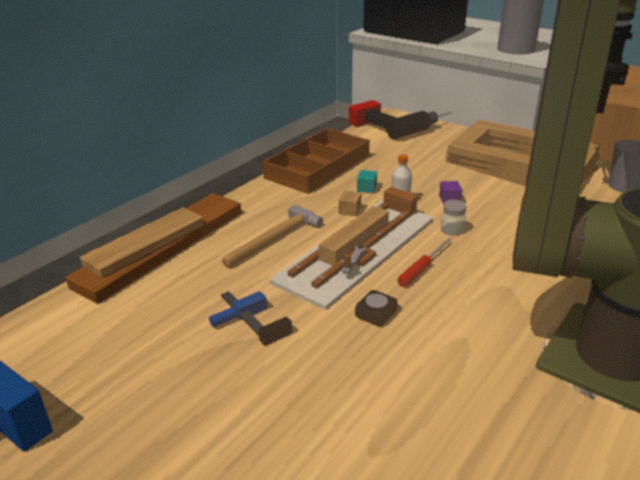

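The top view shows the row in the channel at about (290-403, 254), the stop at (449, 254), the latch pivot at (325, 278) and the peg at (284, 289). Possible confusions are the spare (412, 200), turquoise block (474, 184) and purple block (516, 289). The row is the four blocks between the fences. I'll check with a close crop.

```bash
python3 - <<'E'
import cv2
i=cv2.imread("pics/top0.png")[215:307,226:474]
cv2.imwrite("pics/crop.png",cv2.resize(cv2.convertScaleAbs(i,alpha=1.6),None,fx=3.2,fy=3.2,interpolation=cv2.INTER_CUBIC))
E
```

```text
(no output)
```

View pics/crop.png

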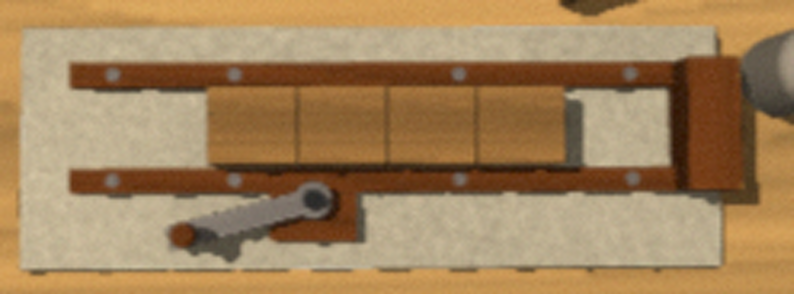

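```bash
cat > h.py <<'E'
import numpy as np,pickle
def ray(c,u,v,z):
    d=c["R"].T@np.array([(u-c["cx"])/c["fx"],(v-c["cy"])/c["fy"],1]); o=-c["R"].T@c["t"]
    return o+d*(z-o[2])/d[2]
def crop(p,z,c=None):
    c=c or pickle.load(open("top0.pkl","rb"))
    return ray(c,226+p[0]/3.2-.5+.5/3.2,215+p[1]/3.2-.5+.5/3.2,z)
E
python3 - <<'E'
from h import *
from scipy.optimize import least_squares
P=[((70,63),-175,37.5,24),((70,87),-175,23.5,24),((70,170),-175,-23.5,24),((70,192),-175,-37.5,24),((315,200),-35,-42,43),
((22,27),None,60,12),((716,25),None,60,12),((20,270),None,-82,12),((720,268),None,-82,12)]
W=[crop(p[0],p[3]/1e3) for p in P]
def inv(q,w):
    c,s=np.cos(q[2]),np.sin(q[2]); d=w[:2]-q[:2]; return np.array([c*d[0]+s*d[1],-s*d[0]+c*d[1]])
def f(q):
    r=[]
    for p,w in zip(P,W):
        j=inv(q,w)*1e3
        if p[1] is not None:r.append(j[0]-p[1])
        r.append(j[1]-p[2])
    return r
s=least_squares(f,[.5,0,-1.57],x_scale=[.01,.01,.01]);q=s.x;print(q,np.round(s.fun,1))
np.save("jig.npy",q)
for n,p,z in[("board",(22,27),.012),("board",(720,268),.012),("rear",(208,87),.052),("rear",(208,163),.052),("front",(565,87),.052),("front",(565,163),.052),("peg",(183,234),.065),("stoptop",(688,58),.054),("stopbot",(670,130),.012)]:
    print(n,np.round(inv(q,crop(p,z))*1e3,1),np.round(crop(p,z),4))
c=pickle.load(open("top0.pkl","rb"))
for n,u,v,z in[("glue",482,237,.06),("jar",455,329,.06),("driver",365,340,.02),("tape",257,345,.032),("clampnear",175,285,.03),("hammerhd",357,170,.03),("spare",412,198,.04)]:
    w=ray(c,u,v,z);print(n,np.round(inv(q,w)*1e3),np.round(w,3))
E
```

```text
[ 0.55437176 -0.02081481 -1.58405052] [-0.4 -0.  -0.3  0.1  0.1 -0.8  0.3  0.6  0.3 -0.1 -0.   0.5  0.3 -0.6]
board [-205.4   60. ] [0.6171 0.1838 0.012 ]
board [202.8 -82.6] [ 0.4691 -0.2226  0.012 ]
rear [-94.4  21. ] [0.5766 0.0733 0.052 ]
rear [-94.4 -21.4] [0.5342 0.0738 0.052 ]
front [105.8  20.5] [ 0.5735 -0.1268  0.052 ]
front [105.  -22.1] [ 0.5308 -0.1255  0.052 ]
peg [-107.3  -60.5] [0.4953 0.0873 0.065 ]
stoptop [175.   36.5] [ 0.5886 -0.1963  0.054 ]
stopbot [175.5  -1.7] [ 0.5503 -0.1962  0.012 ]
glue [247.  28.] [ 0.579 -0.269  0.06 ]
jar [ 194. -134.] [ 0.418 -0.213  0.06 ]
driver [  40. -157.] [ 0.397 -0.059  0.02 ]
tape [-156. -163.] [0.393 0.137 0.032]
clampnear [-305.  -55.] [0.503 0.285 0.03 ]
hammerhd [ 28. 157.] [ 0.711 -0.051  0.03 ]
spare [128. 102.] [ 0.655 -0.15   0.04 ]
```

Jig fit residuals are under 1 mm. The rear of the row is at jig x = -95, and the latch is at about -0.25 rad. Next I'll plan the paths and check IK.

```bash
cat >> h.py <<'E'
q=np.load("jig.npy")
def pos(x,y,z):
    c,s=np.cos(q[2]),np.sin(q[2]); x,y=x/1e3,y/1e3
    return np.array([q[0]+c*x-s*y,q[1]+s*x+c*y,z/1e3])
def ori(th,k=0):  # tool y along jig direction th (+k quarter turns), z down
    a=q[2]+th+k*np.pi/2; y=np.array([np.cos(a),np.sin(a),0]); z=np.array([0,0,-1.])
    return np.column_stack([np.cross(y,z),y,z])
def latch(a,r,z,k):  # finger centre r mm behind the peg, latch angle a
    t=np.array([np.sin(a),np.cos(a)]); p=np.array([-35-75*np.cos(a),-42+75*np.sin(a)])-r*t
    return pos(*p,z),ori(np.pi/2-a,k)
E
python3 - <<'E'
from h import *
from rig import inverse_kinematics as ik
for k in range(4):
    print(k)
    for n,(p,o) in {"pre":(pos(-125,0,200),ori(0,k)),"push":(pos(-30,0,20),ori(0,k)),**{f"l{a:.2f}":latch(a,19,45,k) for a in np.linspace(-.3,1.6,5)}}.items():
        j=ik(p,o); print(n,None if j is None else np.round(j,2))
E
```

```text
0
pre [ 0.09 -0.08  1.81 -0.    1.4   1.67]
push [-0.08  0.07  1.99 -0.    1.09  1.5 ]
l-0.30 [ 0.06 -0.14  2.14 -0.    1.14 -0.23]
l0.18 [ 0.08 -0.05  2.06 -0.    1.13  0.26]
l0.65 [ 0.06  0.03  1.99 -0.    1.13  0.72]
l1.12 [ 0.02  0.08  1.93 -0.    1.13  1.16]
l1.60 [-0.04  0.11  1.9  -0.    1.14  1.57]
1
pre [ 0.09 -0.08  1.81 -0.    1.4   0.1 ]
push [-0.08  0.07  1.99 -0.    1.09 -0.07]
l-0.30 [ 0.06 -0.14  2.14 -0.    1.14 -1.8 ]
l0.18 [ 0.08 -0.05  2.06 -0.    1.13 -1.31]
l0.65 [ 0.06  0.03  1.99 -0.    1.13 -0.85]
l1.12 [ 0.02  0.08  1.93 -0.    1.13 -0.42]
l1.60 [-0.04  0.11  1.9  -0.    1.14  0.  ]
2
pre [ 0.09 -0.08  1.81 -0.    1.4  -1.47]
push [-0.08  0.07  1.99 -0.    1.09 -1.64]
l-0.30 None
l0.18 [ 0.08 -0.05  2.06 -0.    1.13 -2.88]
l0.65 [ 0.06  0.03  1.99 -0.    1.13 -2.42]
l1.12 [ 0.02  0.08  1.93 -0.    1.13 -1.99]
l1.60 [-0.04  0.11  1.9  -0.    1.14 -1.57]
3
pre None
push None
l-0.30 [ 0.06 -0.14  2.14 -0.    1.14  1.34]
l0.18 [ 0.08 -0.05  2.06 -0.    1.13  1.83]
l0.65 [ 0.06  0.03  1.99 -0.    1.13  2.29]
l1.12 [ 0.02  0.08  1.93 -0.    1.13  2.73]
l1.60 None
```

```bash
python3 - <<'E'
from h import *
from rig import *
import cv2
def ij():
    o=get_obs(); d=(o["position"]-pos(0,0,0)); c,s=np.cos(q[2]),np.sin(q[2])
    return np.round([1e3*(c*d[0]+s*d[1]),1e3*(-s*d[0]+c*d[1]),1e3*d[2]],1),o["time"],np.round(o["ft_force"],2)
move_gripper(0.0)
goto(pos(-125,0,180),ori(0,1)); print(ij(),get_obs()["grip_width"])
move_straight(pos(-125,0,60),feed=.2)
print(move_straight(pos(-125,0,20),feed=.1,max_force=8),ij())
c=read_camera("top");cv2.imwrite("pics/top1.png",c["color"]);
cv2.imwrite("pics/crop1.png",cv2.resize(cv2.convertScaleAbs(c["color"][215:307,226:474],alpha=1.6),None,fx=3.2,fy=3.2,interpolation=cv2.INTER_CUBIC))
E
```

```text
(array([-124.3,    0.2,  180. ]), 4.3083, array([-0.6 , -0.27, -0.18])) 0.006048634039777329
False (array([-125. ,    0.3,   20.3]), 5.6083, array([ 0.65, -0.15, -0.18]))
```

View pics/crop1.png

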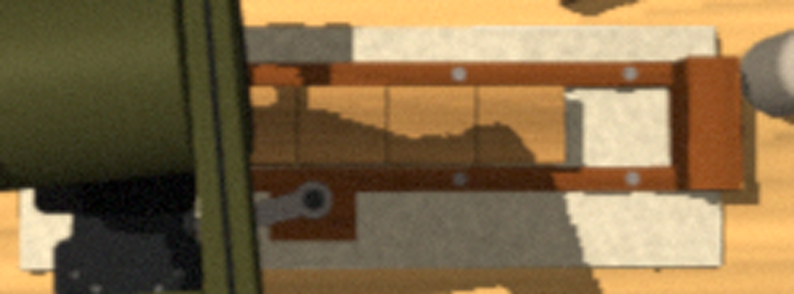

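The arm hides the fingertip, but the row is undisturbed: the front is still at crop x 565 and the seams are at 297, 387 and 476. Now I'll push it home.

```bash
cat >> h.py <<'E'
from rig import *
def ij():
    o=get_obs(); d=(o["position"]-pos(0,0,0)); c,s=np.cos(q[2]),np.sin(q[2])
    return np.round([1e3*(c*d[0]+s*d[1]),1e3*(-s*d[0]+c*d[1]),1e3*d[2]],1),o["time"],np.round(o["ft_force"],2)
E
python3 - <<'E'
from h import *
import cv2
print(move_straight(pos(-31,0,20),feed=.04,max_force=8),ij())
hold(.3); print(ij())
move_straight(pos(-60,0,20),feed=.05)
move_straight(pos(-60,0,120),feed=.2)
p,o=latch(-.25,50,120,1)
goto(p,o); print(ij())
c=read_camera("top")
cv2.imwrite("pics/crop2.png",cv2.resize(cv2.convertScaleAbs(c["color"][215:307,226:474],alpha=1.6),None,fx=3.2,fy=3.2,interpolation=cv2.INTER_CUBIC))
c=read_camera("side");cv2.imwrite("pics/side2.png",cv2.resize(cv2.convertScaleAbs(c["color"][170:320,260:460],alpha=1.4),None,fx=4,fy=4,interpolation=cv2.INTER_CUBIC))
E
```

```text
False (array([-31.1,  -0. ,  20. ]), 8.1583, array([-0.22,  0.03, -0.69]))
(array([-31.,   0.,  20.]), 8.4583, array([ 0.91, -0.13, -0.59]))
(array([ -95.2, -109.2,  119.4]), 11.3833, array([-0.94,  0.06,  0.58]))
```

View pics/crop2.png

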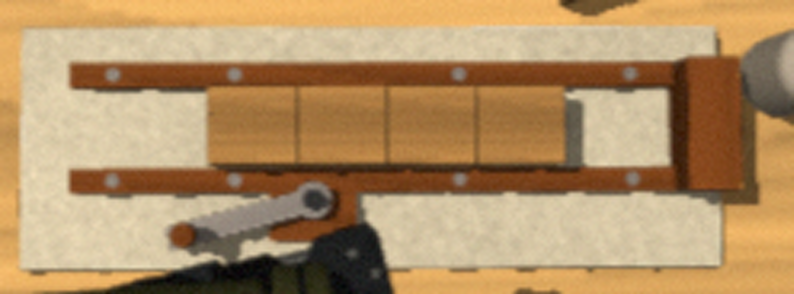

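View pics/side2.png

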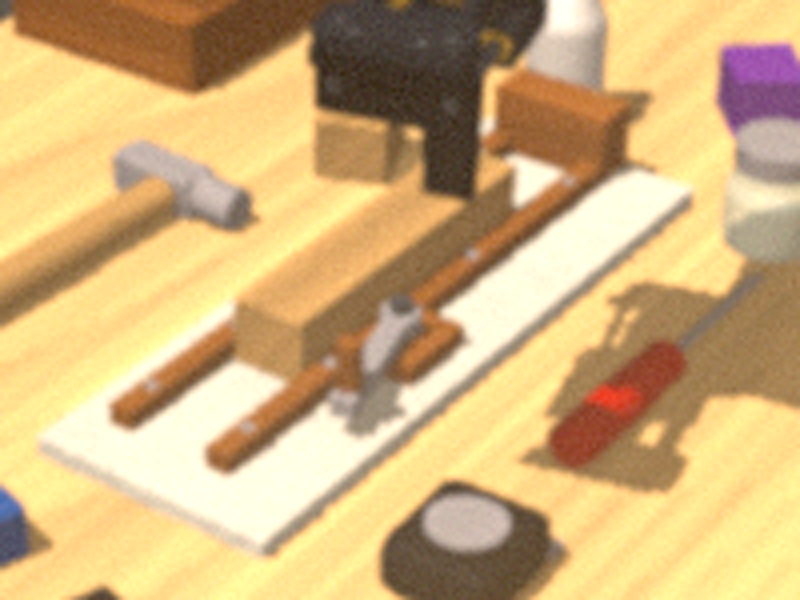

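The row hasn't moved: its front is still at crop x 565. I need to compare where the images show the fingertip with the reported TCP.

```bash
python3 - <<'E'
from h import *
for n in("top","side"):
    c=pickle.load(open(n+"0.pkl","rb"))
    def pr(X):
        x=c["R"]@X+c["t"]; return np.round([c["fx"]*x[0]/x[2]+c["cx"],c["fy"]*x[1]/x[2]+c["cy"]],1)
    print(n,"tcp",pr(get_obs()["position"]),"cam",-c["R"].T@c["t"],np.linalg.det(c["R"]),"base",pr(np.zeros(3)))
    print("jar top",pr(pos(194,-134,65)),"peg",pr(pos(-107.3,-60.5,65)), "rear top corners",pr(pos(-94,22,52)),pr(pos(-94,-22,52)),"start tcp",pr(np.array([.258,-.597,.176])))
print(get_obs()["position"],np.round(get_obs()["orientation"],2),get_obs()["joints"])
E
```

```text
top tcp [288.1 318.5] cam [0.50793325 0.03656963 0.85423631] 1.0 base [336.6 562.2]
jar top [455.8 329.3] peg [282.9 287.8] rear top corners [290.9 241.3] [290.9 265.9] start tcp [740.3 441. ]
side tcp [371.4 234.9] cam [-0.08126914  0.92132402  0.73988505] 0.9999999999999996 base [614.9 357.2]
jar top [453.  203.9] peg [346.4 253.5] rear top corners [317.3 242.5] [334.6 249.6] start tcp [591.3 119.2]
[0.44667653 0.07583553 0.1197497 ] [[-0.97 -0.23 -0.  ]
 [-0.23  0.97 -0.  ]
 [ 0.    0.   -1.  ]] [ 4.96312758e-02 -2.89169910e-01  2.13256272e+00 -5.60590487e-05
  1.29865942e+00 -1.75744233e+00]
```

```bash
python3 - <<'E'
from h import *
import cv2
c=read_camera("side");i=cv2.convertScaleAbs(c["color"][130:265,310:440],alpha=2.2)
cv2.imwrite("pics/z.png",cv2.resize(i,None,fx=4.4,fy=4.4,interpolation=cv2.INTER_CUBIC))
E
```

```text
(no output)
```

View pics/z.png

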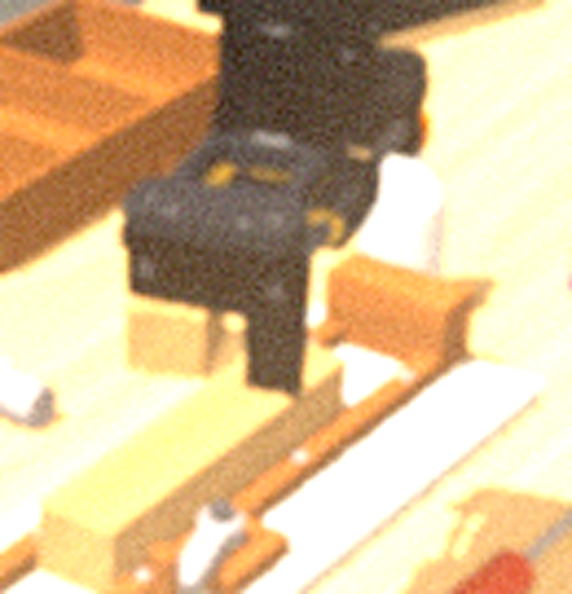

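The side view puts the fingertip at full-image (372, 219), but the reported TCP projects to (371, 235). So the tip sits about 3 cm higher than reported, and it passed over the blocks. I'll measure that offset with a light touch on the bare bench here.

```bash
python3 - <<'E'
from h import *
x,y=ij()[0][:2]
move_straight(pos(x,y,25),feed=.15); print(ij())
try: print(move_straight(pos(x,y,-45),feed=.025,max_force=4))
except MotionError as e: print(e)
print(ij())
E
```

```text
(array([ -95.3, -108.1,   25.8]), 12.3167, array([-0.14,  0.12,  0.02]))
True
(array([ -95.2, -108.9,  -38.7]), 14.55, array([-0.7 , -0.16,  4.15]))
```

Contact came at a reported z of -38 mm, so the tip is 38 mm above the reported TCP. I'll correct for that and repeat the push.

```bash
cat >> h.py <<'E'
_pos=pos
def pos(x,y,z): return _pos(x,y,z-38)   # z = true fingertip height
E
python3 - <<'E'
from h import *
import cv2
x,y=ij()[0][:2]
move_straight(pos(x,y,120),feed=.2)
goto(pos(-125,0,120),ori(0,1))
move_straight(pos(-125,0,50),feed=.2)
print(move_straight(pos(-125,0,21),feed=.06,max_force=5),ij())
print(move_straight(pos(-31,0,21),feed=.04,max_force=8),ij())
move_straight(pos(-60,0,21),feed=.06)
move_straight(pos(-60,0,120),feed=.2)
p,o=latch(-.25,45,110,1)
goto(p,o); print(ij())
c=read_camera("top")
cv2.imwrite("pics/crop3.png",cv2.resize(cv2.convertScaleAbs(c["color"][215:307,226:474],alpha=1.6),None,fx=3.2,fy=3.2,interpolation=cv2.INTER_CUBIC))
E
```

```text
False (array([-1.25e+02, -1.00e-01,  2.07e+01]), 18.075, array([ 0.13, -0.18, -0.09]))
True (array([-36.6,  -0.3,  20.6]), 20.0667, array([0.33, 1.04, 0.11]))
(array([ -96.5, -104.5,  109.4]), 22.775, array([-0.42, -0.47,  0.21]))
```

View pics/crop3.png

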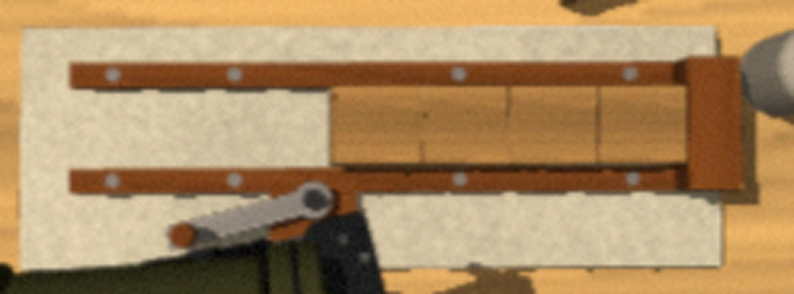

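The row is home: its rear edge is at crop x 331, which is jig x of about -25, and the front is against the stop at 687. The latch is still open. Now I'll push the peg round.

```bash
python3 - <<'E'
from h import *
import cv2
p,o=latch(-.25,40,110,1); 
p,o=latch(-.25,40,44,1); print(move_straight(p,o,feed=.15,max_force=6),ij())
p,o=latch(-.25,20,44,1); print(move_straight(p,o,feed=.08,max_force=6))
for a in np.linspace(-.1,1.5,9):
    p,o=latch(a,18,44,1); h=move_straight(p,o,feed=.06,max_force=10); print(round(a,2),h,ij())
    if h: break
else:
    p,o=latch(1.62,18,44,1); print(move_straight(p,o,feed=.03,max_force=8),ij())
    hold(.2)
    p,o=latch(1.57,50,44,1); move_straight(p,o,feed=.1)
    p,o=latch(1.57,50,140,1); move_straight(p,o,feed=.2)
    goto(pos(-60,-150,160),o); print(ij())
c=read_camera("top")
cv2.imwrite("pics/crop4.png",cv2.resize(cv2.convertScaleAbs(c["color"][150:360,140:500],alpha=1.6),None,fx=2.2,fy=2.2,interpolation=cv2.INTER_CUBIC))
E
```

```text
False (array([-97.8, -99. ,  44.3]), 23.4167, array([0.79, 0.69, 0.67]))
False
-0.1 False (array([-107.8,  -67.7,   44. ]), 24.1917, array([0.39, 0.67, 0.07]))
0.1 False (array([-111.3,  -52.8,   43.9]), 24.6, array([ 0.25, -0.18, -0.51]))
0.3 False (array([-111.9,  -37.4,   43.9]), 25.0083, array([-0.23,  0.34,  0.35]))
0.5 False (array([-109.4,  -22.3,   43.9]), 25.4167, array([ 0.26,  0.42, -0.29]))
0.7 False (array([-104. ,   -7.9,   43.9]), 25.825, array([-0.2 , -0.54,  1.01]))
0.9 False (array([-95.8,   5.2,  43.9]), 26.2333, array([-0.  , -0.39,  1.05]))
1.1 False (array([-85.2,  16.3,  43.9]), 26.6417, array([1.59, 1.13, 0.13]))
1.3 False (array([-72.6,  25.2,  44. ]), 27.05, array([-1.  ,  0.86,  0.4 ]))
1.5 False (array([-58.5,  31.3,  44. ]), 27.4583, array([0.33, 0.6 , 0.48]))
True (array([-53.3,  33. ,  43.8]), 27.775, array([-0.2 ,  3.37,  1.62]))
(array([ -60. , -149.8,  159.4]), 29.85, array([ 1.2 , -0.38, -0.32]))
```

View pics/crop4.png

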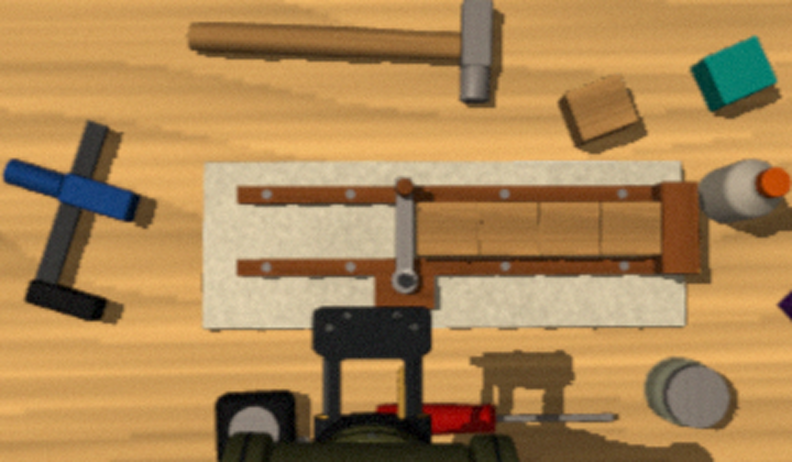

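The picture shows the latch bar square across the channel, with the pivot at (404, 281) and the peg at (404, 187). The row is closed up against the stop at (416-661), and the bystanders in view have not moved. The arm is clear, so I'm handing in.

```bash
python3 -c "
from rig import *
print(close_job())"
```

```text
the job is handed in; nothing more can be done
None
```

The row of four is home against the stop and the latch is closed behind it; the arm is clear and I handed the job in at about 30 s of the 53 s limit, after a first push that passed over the blocks because the fingertip sits 38 mm above the reported TCP.

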